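Tidy the registration desk

TASK

Clear up the enrolment desk: put both signing styluses in the long shallow tray, both memory sticks in the square tray, and stand the hand stamp upright in the round dish. In the trays everything lies flat on the tray's floor, with nothing on top of anything else. Leave the signature pad and the fingerprint reader where they are.

Things in the scene. Friction and masses are not known exactly. Their poses are not given: they have to be found in the camera images.
- stylus_a: Black signing stylus, 140 mm long, 12 mm wide, 10 mm thick, flat-sided, lying loose on the desk. Origin at the middle of its length and thickness, so 5 mm above what it lies on; x points along it to the metal nib, z up through its flat side. The parallel black sides run from x = -70 to +56 mm; the nib fills the last 14 mm. 30 g.
- stylus_b: A second stylus, the same as stylus_a. Origin at the middle of its length and thickness, so 5 mm above what it lies on; x points along it to the metal nib, z up through its flat side. The parallel black sides run from x = -70 to +56 mm; the nib fills the last 14 mm. 30 g.
- stick_a: Black USB memory stick, 58 mm long, lying loose on the desk. Origin at the middle of its length and thickness, so 5 mm above what it lies on; x points along it to the metal plug. The black body runs from x = -29 to +15 mm, 20 mm wide and 10 mm thick; the plug (14 x 12 x 4.6 mm) is the rest. 20 g.
- stick_b: A second memory stick, the same as stick_a. Origin at the middle of its length and thickness, so 5 mm above what it lies on; x points along it to the metal plug. The black body runs from x = -29 to +15 mm, 20 mm wide and 10 mm thick; the plug (14 x 12 x 4.6 mm) is the rest. 20 g.
- stamp: Hand stamp standing upright, 62 mm tall: black round base 34 mm across and 14 mm high, thin steel stem 14 mm across, round wooden knob on top, 26 mm across from 42 to 55 mm above the underside. Origin at the centre of the underside, z up. 70 g.
- long_tray: Tray for the styluses, the long one of the two straight-sided grey trays, fixed to the desk: outside 110 (x) x 180 (y) x 16 mm high, walls and floor 4 mm thick, inside 102 x 172 mm, one open space. Its long side runs along its y. Origin at the centre of its underside; the inner floor is 4 mm above.
- square_tray: Tray for the memory sticks, the square one of the two straight-sided grey trays, fixed to the desk: outside 130 x 130 x 20 mm high, walls and floor 4 mm thick, inside 122 x 122 mm, one open space. Origin at the centre of its underside; the inner floor is 4 mm above.
- dish: Round grey dish for the stamp, fixed to the desk: 72 mm across outside, 64 mm inside, 18 mm high, floor 4 mm thick. Origin at the centre of its underside.
- sign_pad: Black signature pad with a white screen, 150 (x) x 210 (y) x 30 mm, standing loose at one side of the work; not to be moved. Origin at the centre of its underside.
- reader: Black fingerprint reader with a metal-framed glass on top, 100 (x) x 78 (y) x 50 mm, standing loose at one side of the work; not to be moved. Origin at the centre of its underside.
Things that resemble listed ones, but are neither listed nor needed, are in the scene too. Leave any blue look-alike of the stylus_a alone.

How it is judged:
By the outcome, as a careful person would: the job done as asked, in the order asked, and still so for the second after the job is handed in, with the robot touching nothing.
It also fails if it takes over 122 s, if anything falls off the work surface, if the arm or the gripper's body presses on something with over 40 N, if the wrist force passes 120 N, or if a joint passes its speed limit or range.

ROBOT

A 6-joint arm with a two-finger parallel gripper is mounted at the origin on the work surface. World frame = base frame: x ahead of the robot, y to its left, z up, the work surface at z = 0. Lengths are in m, angles in rad, forces in N, time in s.
With the tool pointing down it reaches from about 0.325 to 0.75 m from the base axis. Payload 7.6 kg.
Tool frame: the origin (TCP) lies between the finger pads; the fingertips stand 14 mm ahead of it and the grasp point (between the pads) lies 5 mm behind it (ctrl.finger_overhang is the distance from the TCP to the fingertips, in m); z points along the fingers, y is the line along which they close (so a half turn about z gives the same grasp; the last joint's range is limited). The gripper opens to 85 mm and grips with 20 to 120 N. Pads are 22 mm wide; open, the fingers measure 114 mm over their backs; the gripper's body (76 mm by 85 mm) begins 54 mm behind the grasp point. The pads swing forward as they close: fully open they stand 13 mm farther back than shut.
Start: joints at [-1.394, 0.052, 1.401, -0, 1.689, -0.07], TCP at [0.128, -0.509, 0.245] pointing down, gripper open.
Joint ranges: [-2.9, 2.9], [-0.91, 2.17], [0.12, 2.37], [-1.06, 4.2], [0.26, 2.73], [-2.93, 2.93]. Speed limits (rad/s): [2.57, 2.57, 3.01, 3.14, 3.14, 3.14].

INTERFACE

Orientations are given as a unit quaternion [x, y, z, w].
In Python, from cell import get_obs, camera, workorder, boxes_of, pinpoint, ctrl gives the robot as it stands.
- The arm moves only by the shell command python3 -m crank 'ROWS' [FORCE]. ROWS is JSON, one flat list of numbers, 5 for each row, row after row: the shift along the tool's x, y, z in mm, then the turn about the tool's z in degrees, then the opening in per cent of the stroke, from 0 (shut) to 100 (fully open). In form: [x, y, z, yaw, gripper, x, y, z, yaw, gripper, ...]. A call has 1 to 8 rows; each row shifts and turns the commanded pose from where the row before left it, along the tool's axes as they then stand; what a row does not reach is not made up. A row lasts 1/12 s, in which the tool goes at most 41.7 mm and 7.16 degrees, less where a joint would pass 70% of its speed; a pose out of reach is approached as far as the arm can. A call is refused whole if a number of a shift passes 41.7 or a number of a turn 7.16, either way. A call with a gripper value outside its range is refused whole. The fingers move at their own pace and stop on an object; FORCE is the grip in N (left out, the last holds). Time passes only in rows, so rows that do not move let the fingers close. It gives the time, the measured TCP pose, the force, the opening and the grip force at its end, in the units of the state.
- get_obs(): the state, without advancing time (a new reading comes with each control period).
- camera(name): name is "scene" or "side" or "wrist"; returns a dict with "image" (384x512x3 uint8, blue, green, red), "z_map" (384x512 float32, m along the optical axis (not along the pixel's ray), 0 where there is no reading), "vfov" (degrees; the focal length in pixels is half the picture's height over the tangent of half this angle, whatever the lens; pixels are square), "cx", "cy" (the principal point, pixels), "k1" (the pictures are not rectified: a ray, as slopes to the right and down, at radius r is drawn at 1 + k1 r^2 times it, then the intrinsics apply), "R" (3x3) and "t" (3): a world point X has camera coordinates R X + t. Camera axes: x right, y down, z forward; pixel columns grow to the right and rows downward; lengths in m; the calibration is good to about 2 mm. A picture is of the moment at which its call begins.
- workorder.job_done(): hands the job in; it is judged then, once.
Trained networks look in a picture, given as the dict that the camera call returned (one of the last four; its "shot" number tells which), for a name from the list of things; names that differ only in an ending like _2 or _b are one class to them, and where a whole thing is asked for, a point or a joint stands for the part that bears it (a point fixed in the world has none). Each returns a list of dicts, best first, with "conf" (0 to 1); they miss things now and then, are a little off and sometimes report something else, mostly with a low value. They report only what shows in the picture. A call takes as long as a camera call. They do not tell look-alikes from the thing itself.
- boxes_of(target, picture): "extent" ([left, top, right, bottom] in pixels, round what is visible of it).
- pinpoint(target, picture): "point" ([column, row] in pixels: a listed point, or the origin of a listed thing).
The state is a dict: "time": time; "qpos": joint angles; "joint_velocities": joint speeds; "joint_efforts": joint torques, N m; "ee_pos": TCP position; "tcp_rot": TCP orientation; "wrist_force": force on the tool from outside, world axes, zero at the start; "moment": the same for the moment, N m; "gripper_width": opening from 0.0 (shut) to 1.0 (fully open); "grip_force": force on a finger pad.
Only numpy, scipy, OpenCV 4.12 (cv2) and the standard library are available. Lean on these libraries where they do the work, as an engineer would, in place of code of your own. Each camera call takes 0.05 s, during which the arm holds its last target. There are 200 camera calls.

## Working session

There is one attempt and no reset: what is moved stays moved. The work goes in short steps, Python scripts to look and compute and a shell command to move; the robot and the scene stay as the last step left them, time stands still between calls to the robot, and variables do not carry over. Pictures are saved under pics/ and viewed, at most 18 in all, crops included, and the job is handed in when it is done.

```bash
ls; mkdir -p pics; cat > h.py <<'E'
import numpy as np, cv2
from cell import get_obs, camera, workorder, boxes_of, pinpoint, ctrl
def K(p):
    f=p["image"].shape[0]/2/np.tan(np.radians(p["vfov"])/2); return f
def ray(p,uv):
    f=K(p); d=np.array([(uv[0]-p["cx"])/f,(uv[1]-p["cy"])/f]); s=d.copy()
    for _ in range(20): s=d/(1+p["k1"]*(s@s))
    return np.array([s[0],s[1],1.])
def world(p,uv,z=None):
    """point on plane z, or by depth map"""
    r=ray(p,uv); R=np.array(p["R"]);t=np.array(p["t"]); c=-R.T@t; d=R.T@r
    if z is None: k=p["z_map"][int(round(uv[1])),int(round(uv[0]))]
    else: k=(z-c[2])/d[2]
    return c+k*d
def pix(p,X):
    c=np.array(p["R"])@X+np.array(p["t"]); s=c[:2]/c[2]; s=s*(1+p["k1"]*(s@s)); return s*K(p)+[p["cx"],p["cy"]]
E
python3 - <<'E'
from h import *
for n in ["scene","side"]:
    p=camera(n); cv2.imwrite(f"pics/{n}0.png",cv2.resize(p["image"],(800,600)))
    print(n,p["vfov"],p["k1"],(-np.array(p["R"]).T@np.array(p["t"])).round(3))
    for o,z in [("stylus_a",.005),("stick_a",.005),("stamp",0),("long_tray",0),("square_tray",0),("dish",0),("sign_pad",0),("reader",0)]:
        for d in pinpoint(o,p)[:5]: print(o,round(d["conf"],2),np.round(d["point"]),world(p,d["point"],z).round(3))
print(get_obs())
E
```

```text
pics
scene 44.430931094923444 -0.1181929231020867 [1.629 0.382 1.404]
stylus_a 0.6 [199. 173.] [ 0.396 -0.31   0.005]
stylus_a 0.57 [337. 205.] [0.386 0.278 0.005]
stylus_a 0.57 [310. 184.] [0.309 0.148 0.005]
stylus_a 0.18 [157. 161.] [ 0.388 -0.515  0.005]
stick_a 0.65 [311. 254.] [0.649 0.24  0.005]
stick_a 0.47 [262. 198.] [ 0.445 -0.013  0.005]
stamp 0.55 [308. 211.] [0.45  0.176 0.   ]
long_tray 0.67 [313. 251.] [0.627 0.244 0.   ]
square_tray 0.85 [189. 216.] [ 0.624 -0.255  0.   ]
dish 0.6 [241. 244.] [ 0.68  -0.016  0.   ]
sign_pad 0.77 [156. 161.] [ 0.384 -0.522  0.   ]
sign_pad 0.65 [262. 200.] [ 0.455 -0.012  0.   ]
reader 0.87 [388. 212.] [0.353 0.474 0.   ]
side 46.45306749777258 0.030726037298790993 [ 0.248 -0.914  1.041]
stylus_a 0.73 [243. 284.] [ 0.405 -0.302  0.005]
stylus_a 0.56 [197. 142.] [0.384 0.294 0.005]
stylus_a 0.39 [180. 170.] [0.306 0.167 0.005]
stick_a 0.5 [235. 202.] [ 0.449 -0.014  0.005]
stick_a 0.43 [245. 238.] [ 0.446 -0.153  0.005]
stamp 0.49 [220. 168.] [0.438 0.155 0.   ]
long_tray 0.6 [268. 139.] [0.634 0.256 0.   ]
square_tray 0.81 [314. 258.]
[... 171 characters left out ...]
9, 'qpos': array([-1.39431492e+00,  5.21912808e-02,  1.40067631e+00, -1.90208521e-05,
        1.68863175e+00, -7.03204802e-02]), 'joint_velocities': array([ 0.00091268, -0.00166373,  0.00069738,  0.00136233, -0.00154789,
        0.00122537]), 'joint_efforts': array([-1.16071024e-03, -3.81533182e+01, -3.60310185e+01, -8.47437286e-05,
        9.51073230e-05, -7.67940293e-06]), 'ee_pos': array([ 0.12826948, -0.50910656,  0.24533987]), 'tcp_rot': array([ 9.92395897e-01,  1.23086884e-01, -6.95577639e-06,  4.70910972e-05]), 'wrist_force': array([-0.23553891, -0.21059505,  0.01537134]), 'moment': array([ 0.00673025, -0.0211563 , -0.01908296]), 'grip_force': 0.0, 'gripper_width': 0.9987132976920281}
```

View pics/scene0.png

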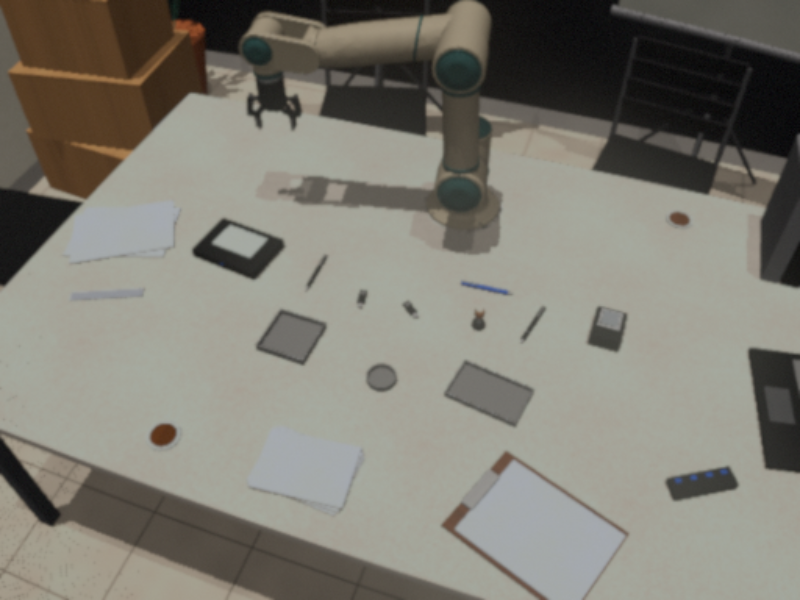

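View pics/side0.png

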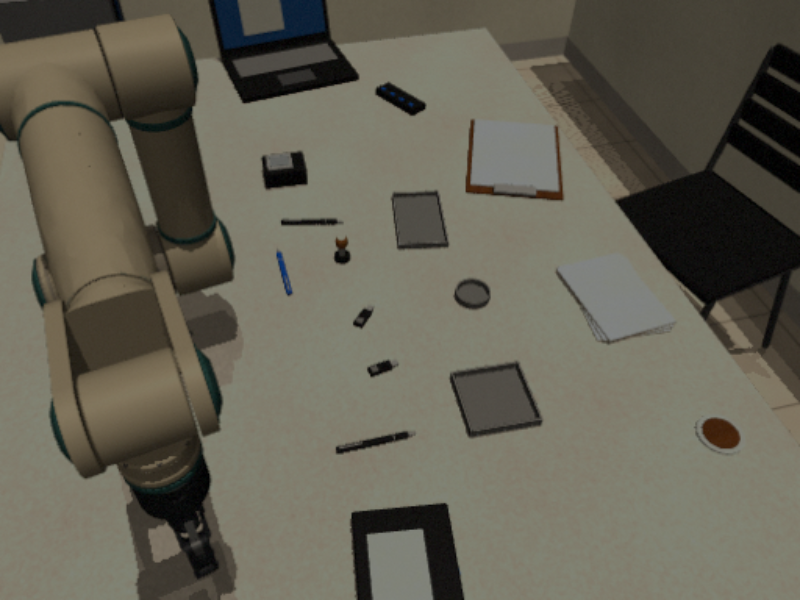

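The scene picture shows the blue pen at (485,288) in the 800x600 view, which is the look-alike to leave alone. The black styluses are at (317,271) and (534,324), the sticks at (362,298) and (410,309), and the stamp at (479,319). The square tray is at (291,337), the long tray at (489,392) and the dish at (381,377). The other flat dark things are the remote at (702,483) and the ruler at (107,294), neither of them wanted. The side picture agrees: blue pen (284,272), styluses (376,441) and (311,221), sticks (382,367) and (363,316).

```bash
cat >> h.py <<'E'
def blob(p,X,z,half,thr,zc=None):
    """dark blob nearest to world X: world centre, axis angle(deg), length, width on plane z"""
    u,v=pix(p,np.array([X[0],X[1],z])).round().astype(int)
    g=cv2.cvtColor(p["image"],cv2.COLOR_BGR2GRAY); y0,x0=max(v-half,0),max(u-half,0)
    c=g[y0:v+half,x0:u+half]; ref=np.median(c) if thr<1 else 1
    m=(c<thr*ref).astype(np.uint8)
    n,l,s,ce=cv2.connectedComponentsWithStats(m)
    k=min([i for i in range(1,n) if s[i,4]>12],key=lambda i:np.min(np.hypot(*(np.argwhere(l==i)-[v-y0,u-x0]).T)))
    pts=np.argwhere(l==k)[:,::-1]+[x0,y0]
    W=np.array([world(p,q,z)[:2] for q in pts])
    r=cv2.minAreaRect((W*1000).astype(np.float32))
    (cx,cy),(w,h),a=r
    if w<h: w,h,a=h,w,a+90
    e=np.linalg.svd(W-W.mean(0),full_matrices=False)[2][0]
    return np.round([cx,cy]),(W.mean(0)*1000).round(),round(((a+90)%180)-90,1),round(np.degrees(np.arctan2(e[1],e[0]))%180,1),round(w),round(h),len(W)
E
python3 - <<'E'
from h import *
print(ctrl.finger_overhang)
for n in ["side","scene"]:
    p=camera(n);print(n)
    for o,X,z,h,t in [("sty-",(.4,-.305),.008,45,.6),("sty+",(.385,.285),.008,45,.6),("stkL",(.447,-.014),.008,22,.6),("stkR",(.446,-.153),.008,22,.6),("long",(.63,.25),.012,80,.8),("sq",(.62,-.26),.016,80,.8),("dish",(.67,-.01),.014,45,.85),("stampbase",(.44,.16),.007,22,.6)]:
        print(o,*blob(p,X,z,h,t))
E
```

```text
0.014
side
sty- [ 392. -295.] [ 394. -296.] 0.1 0.5 126 14 207
sty+ [392. 293.] [391. 292.] -13.6 167.8 134 16 126
stkL [439. -15.] [438. -17.] 50.1 48.7 52 22 81
stkR [ 443. -145.] [ 443. -146.] 11.1 10.6 49 23 98
long [628. 240.] [627. 236.] 80.0 79.4 199 114 1186
sq [ 621. -265.] [ 621. -268.] 87.4 71.3 143 139 2107
dish [668. -11.] [668. -12.] 61.9 64.9 88 73 389
stampbase [439. 185.] [438. 181.] 77.8 79.4 80 30 122
scene
sty- [ 395. -294.] [ 402. -294.] 0.7 179.6 112 9 38
sty+ [395. 294.] [400. 293.] -13.2 166.1 111 9 48
stkL [446. -16.] [446. -14.] 55.2 52.7 31 16 26
stkR [ 448. -145.] [ 449. -144.] 10.7 10.3 34 15 24
long [636. 243.] [638. 244.] 79.9 80.0 182 120 1365
sq [ 631. -260.] [ 633. -259.] -2.9 22.1 142 140 1017
dish [677.  -8.] [677.  -8.] -20.0 20.2 80 75 301
stampbase [431. 161.] [433. 163.] 15.4 9.8 48 27 59
```

```bash
cat >> h.py <<'E'
def psi(o):
    x,y=o["tcp_rot"][:2]; return np.degrees(2*np.arctan2(y,x))
def plan(x,y,z,ps):
    """shift in tool axes (mm) to world target (mm), turn (deg) to do AFTER the shift"""
    o=get_obs(); a=psi(o); d=np.array([x,y,z])-o["ee_pos"]*1000; c,s=np.cos(np.radians(a)),np.sin(np.radians(a))
    t=-(((ps-a)+90)%180-90)
    print("pos",(o["ee_pos"]*1000).round(1),"psi",round(a,1),"shift",round(c*d[0]+s*d[1],1),round(s*d[0]-c*d[1],1),round(-d[2],1),"turn",round(t,1),"q6",round(o["qpos"][5],2),"t",o["time"])
E
python3 -m crank '[25.7,-11.9,0,0,100,25.7,-11.9,0,0,100,25.7,-11.9,0,0,100,25.7,-11.9,0,0,100,25.7,-11.9,0,0,100,25.7,-11.9,0,0,100,25.7,-11.9,0,0,100,25.7,-11.9,0,0,100]'
python3 -m crank '[25.7,-11.9,20,0,100,25.7,-11.9,20,0,100,25.7,-11.9,20,0,100,25.7,-11.9,20,0,100,0,0,10,7,100,0,0,0,7,100,0,0,0,0,100,0,0,0,0,100]'
python3 - <<'E'
from h import *
plan(392,-295,150,0)
p=camera("wrist"); print(p["vfov"],p["k1"],(-np.array(p["R"]).T@np.array(p["t"])).round(3))
cv2.imwrite("pics/w1.png",p["image"])
print(blob(p,(.392,-.295),.008,150,.6))
for d in pinpoint("stylus_a",p)[:3]: print(d, world(p,d["point"],.008))
E
```

```text
time: 1.67
ee_pos: [0.3053, -0.3655, 0.2455]
tcp_rot: [0.992, 0.123, 0.0, 0.0]
wrist_force: [-0.5, -0.7, -0.5]
gripper_width: 1.0
grip_force: 0.0
time: 2.33
ee_pos: [0.3926, -0.2954, 0.1555]
tcp_rot: [1.0, 0.003, 0.0, 0.0]
wrist_force: [0.3, -0.8, -0.2]
gripper_width: 1.001
grip_force: 0.0
pos [ 392.6 -295.4  155.5] psi 0.4 shift -0.6 -0.4 5.5 turn 0.4 q6 0.84 t 2.3333
63.011192323798014 0.005036591363081536 [ 0.461 -0.296  0.285]
(array([ 359., -277.]), array([ 362., -284.]), -48.8, np.float64(130.5), 135, 84, 6214)
{'point': [253.7, 175.9], 'conf': 0.91} [ 0.3979353  -0.29571233  0.008     ]
```

View pics/w1.png

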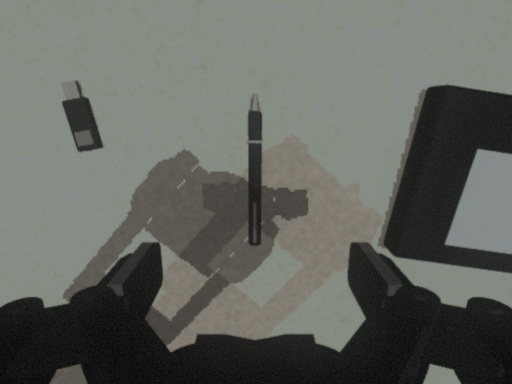

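The wrist picture shows the black stylus upright in frame, with its nib at (255,95) and its tail at (255,245). It is centred between the fingers. The stick is at (82,115) and the pad lies well clear, from column 385 rightward. The stylus is black with a metal nib, so it is the right choice.

```bash
python3 -m crank '[2,0,30,0,50,2,0,30,0,50,0,0,30,0,50,0,0,24,0,50,0,0,15,0,50,0,0,8,0,50,0,0,0,0,50,0,0,0,0,0]' 40
python3 -m crank '[0,0,0,0,0,0,0,0,0,0,0,0,0,0,0,0,0,0,0,0,0,0,0,0,0,0,0,0,0,0,0,0,0,0,0]' 40
python3 -m crank '[0,0,-10,0,0,0,0,-30,0,0,0,0,-30,0,0,0,0,-30,0,0,0,0,0,0,0]' 
python3 - <<'E'
from h import *
plan(632-25,242+5,80,-10)
p=camera("wrist");cv2.imwrite("pics/w2.png",p["image"])
E
```

```text
time: 3.1
ee_pos: [0.3968, -0.2958, 0.0192]
tcp_rot: [1.0, 0.002, 0.0, 0.0]
wrist_force: [0.3, 0.6, -0.1]
gripper_width: 0.379
grip_force: 0.0
time: 3.68
ee_pos: [0.3974, -0.2961, 0.0201]
tcp_rot: [1.0, 0.001, 0.001, 0.001]
wrist_force: [-0.2, -0.6, 6.4]
gripper_width: 0.114
grip_force: 39.8
time: 4.1
ee_pos: [0.3988, -0.2973, 0.1258]
tcp_rot: [1.0, 0.001, 0.004, 0.004]
wrist_force: [0.5, -0.5, 1.4]
gripper_width: 0.119
grip_force: 39.1
pos [ 398.8 -297.3  125.8] psi 0.2 shift 209.6 -543.7 45.8 turn 10.2 q6 0.85 t 4.1
```

View pics/w2.png

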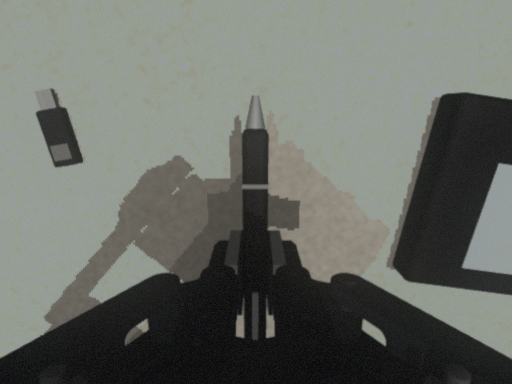

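The wrist picture shows the stylus held straight, with its nib at (255,97) and the fingers at about its middle. I'll carry it to the long tray.

```bash
python3 -m crank '[10.5,-27.2,0,0,0,10.5,-27.2,0,0,0,10.5,-27.2,0,0,0,10.5,-27.2,0,0,0,10.5,-27.2,0,0,0,10.5,-27.2,0,0,0,10.5,-27.2,0,0,0,10.5,-27.2,0,0,0]'  >/dev/null
python3 -m crank '[10.5,-27.2,0,0,0,10.5,-27.2,0,0,0,10.5,-27.2,0,0,0,10.5,-27.2,0,0,0,10.5,-27.2,0,0,0,10.5,-27.2,0,0,0,10.5,-27.2,0,0,0,10.5,-27.2,0,0,0]' >/dev/null
python3 -m crank '[10.5,-27.2,0,0,0,10.5,-27.2,0,0,0,10.5,-27.2,0,0,0,10.5,-27.2,0,0,0,0,0,0,-6.7,0,0,0,0,-6.7,0,0,0,0,-6.7,0,0,0,0,-6.7,0]' >/dev/null
python3 -m crank '[0,0,0,-6.7,0,0,0,0,-6.7,0,0,0,0,-6.7,0,0,0,0,-6.7,0,0,0,0,-6.7,0,0,0,0,-6.7,0,0,0,0,-6.7,0,0,0,0,-6.7,0]'
python3 -m crank '[0,0,0,0,0,0,0,0,0,0]' >/dev/null
python3 - <<'E'
from h import *
plan(632-22,242+4,26,80)
p=camera("wrist");im=p["image"].copy()
def draw(cx,cy,a):
    R=np.array([[np.cos(a),-np.sin(a)],[np.sin(a),np.cos(a)]])
    q=[pix(p,np.r_[R@np.array(v)+[cx,cy],.016]) for v in [(-.055,-.09),(.055,-.09),(.055,.09),(-.055,.09)]]
    cv2.polylines(im,[np.array(q).round().astype(int)],True,(0,0,255),1)
draw(.632,.242,np.radians(-10))
cv2.imwrite("pics/w3.png",im)
E
```

```text
time: 6.82
ee_pos: [0.6045, 0.249, 0.117]
tcp_rot: [0.761, 0.649, -0.001, -0.0]
wrist_force: [0.1, 0.3, -0.5]
gripper_width: 0.118
grip_force: 39.2
pos [604.7 249.1 117.4] psi 80.3 shift -2.1 5.8 91.4 turn 0.3 q6 0.5 t 6.9833
```

View pics/w3.png

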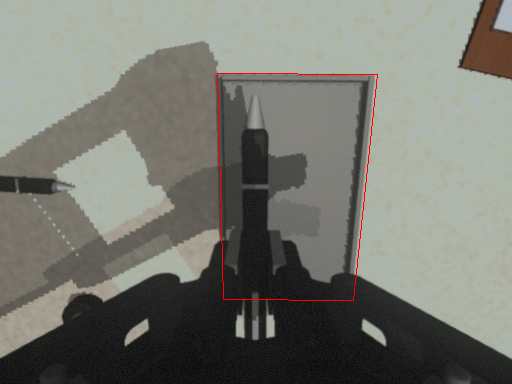

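The drawn outline lies on the tray rim, with corners at (218,74), (377,74), (353,300) and (223,300), so the tray pose is right. I'll lower the stylus.

```bash
python3 -m crank '[-1,3,22,0,0,-1,3,22,0,0,0,0,18,0,0,0,0,12,0,0,0,0,7,0,0,0,0,5,0,0,0,0,3,0,0,0,0,0,0,0]'
python3 -m crank '[0,0,1,0,0,0,0,0,0,0,0,0,0,0,28,0,0,0,0,28,0,0,0,0,28,0,0,0,0,28]'
python3 -m crank '[0,0,-15,0,28,0,0,-30,0,28,0,0,-30,0,50,0,0,-30,0,100]'
python3 - <<'E'
from h import *
plan(394,293,110,-13.5)
E
```

```text
time: 7.7
ee_pos: [0.6109, 0.2464, 0.0295]
tcp_rot: [0.763, 0.646, 0.0, 0.0]
wrist_force: [-0.4, 1.5, -0.0]
gripper_width: 0.116
grip_force: 39.2
time: 8.2
ee_pos: [0.6108, 0.2463, 0.0285]
tcp_rot: [0.763, 0.646, 0.0, 0.0]
wrist_force: [0.2, 0.5, -0.9]
gripper_width: 0.28
grip_force: 0.0
time: 8.53
ee_pos: [0.6104, 0.2462, 0.1343]
tcp_rot: [0.763, 0.646, -0.0, -0.0]
wrist_force: [0.8, 0.4, -0.0]
gripper_width: 0.551
grip_force: 0.0
pos [610.4 246.2 134.3] psi 80.5 shift 10.6 -221.2 24.3 turn -86.0 q6 0.49 t 8.5333
```

```bash
python3 -m crank '[1.3,-27.6,0,0,100,1.3,-27.6,0,0,100,1.3,-27.6,0,0,100,1.3,-27.6,0,0,100,1.3,-27.6,0,0,100,1.3,-27.6,0,0,100,1.3,-27.6,0,0,100,1.3,-27.6,0,0,100]'  >/dev/null
python3 -m crank '[0,0,0,-7.1,100,0,0,0,-7.1,100,0,0,0,-7.1,100,0,0,0,-7.1,100,0,0,0,-7.1,100,0,0,0,-7.1,100,0,0,0,-7.1,100,0,0,0,-7.1,100]' >/dev/null
python3 -m crank '[0,0,0,-7.1,100,0,0,0,-7.1,100,0,0,0,-7.1,100,0,0,0,-7.1,100,0,0,0,0,100,0,0,0,0,100]'
python3 - <<'E'
from h import *
plan(394,293,110,-13.5)
p=camera("wrist"); cv2.imwrite("pics/w4.png",p["image"])
for d in pinpoint("stylus_a",p)[:3]: print(d, world(p,d["point"],.008))
p=camera("side"); 
cv2.imwrite("pics/s4.png",cv2.resize(p["image"][90:290,130:400],None,fx=2.5,fy=2.5))
E
```

```text
time: 10.37
ee_pos: [0.3946, 0.2928, 0.1334]
tcp_rot: [0.126, 0.992, 0.0, 0.0]
wrist_force: [0.6, 0.1, 0.6]
gripper_width: 0.999
grip_force: 0.0
pos [394.6 292.8 133.4] psi 165.5 shift 0.7 0.0 23.4 turn -1.0 q6 -0.75 t 10.3667
{'point': [250.5, 185.3], 'conf': 0.75} [0.39057881 0.28885618 0.008     ]
{'point': [59.2, 130.2], 'conf': 0.64} [0.30855901 0.15237366 0.008     ]
```

View pics/w4.png

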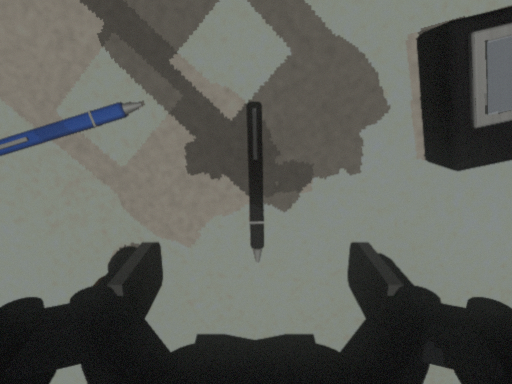

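View pics/s4.png

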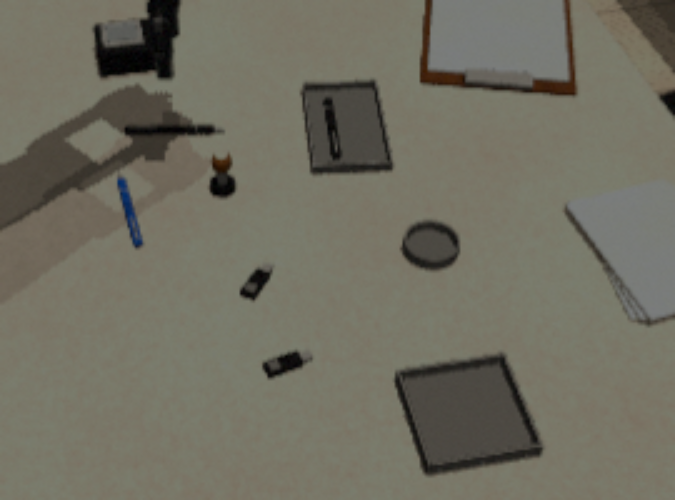

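The wrist picture shows the black stylus with its tail at (254,102) and nib at (258,260). The blue look-alike is at (70,128), clear to the left, and the reader is at (465,90). The side crop shows stylus one flat in the long tray at (332,128).

```bash
python3 -m crank '[1,0,30,-1.5,50,1,0,30,0,50,0,0,25,0,50,0,0,15,0,50,0,0,8,0,50,0,0,5,0,50,0,0,0,0,50,0,0,0,0,0]' 40
python3 -m crank '[0,0,0,0,0,0,0,0,0,0,0,0,0,0,0,0,0,0,0,0,0,0,0,0,0,0,0,0,0,0,0,0,0,0,0]' 40
python3 -m crank '[0,0,-10,0,0,0,0,-30,0,0,0,0,-30,0,0,0,0,-30,0,0,0,0,0,0,0]' 
python3 - <<'E'
from h import *
plan(632+22,242-4,28,80)
p=camera("wrist"); cv2.imwrite("pics/w5.png",p["image"])
E
```

```text
time: 11.18
ee_pos: [0.3933, 0.2936, 0.0212]
tcp_rot: [0.111, 0.994, 0.0, 0.001]
wrist_force: [0.6, -0.3, 0.2]
gripper_width: 0.375
grip_force: 0.0
time: 11.77
ee_pos: [0.3935, 0.2938, 0.0216]
tcp_rot: [0.111, 0.994, 0.001, 0.001]
wrist_force: [-1.2, -0.6, 5.1]
gripper_width: 0.121
grip_force: 39.4
time: 12.18
ee_pos: [0.3952, 0.2949, 0.1275]
tcp_rot: [0.111, 0.994, 0.003, 0.004]
wrist_force: [0.6, -0.6, 0.1]
gripper_width: 0.113
grip_force: 39.1
pos [395.2 294.9 127.5] psi 167.2 shift -265.0 1.6 99.5 turn 87.2 q6 -0.78 t 12.1833
```

View pics/w5.png

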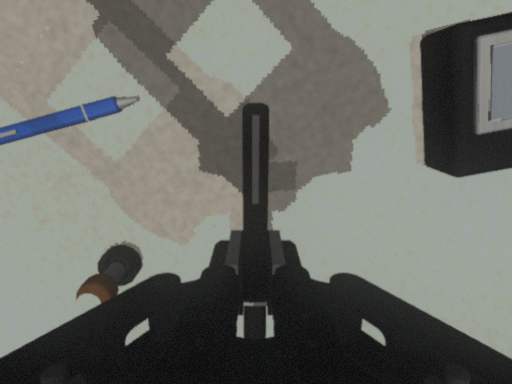

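The stylus is held straight, with its tail at (256,104). The blue pen at (70,118) was not disturbed. Next is the long tray.

```bash
python3 -m crank '[-29.4,0.2,0,0,0,-29.4,0.2,0,0,0,-29.4,0.2,0,0,0,-29.4,0.2,0,0,0,-29.4,0.2,0,0,0,-29.4,0.2,0,0,0,-29.4,0.2,0,0,0,-29.4,0.2,0,0,0]' >/dev/null
python3 -m crank '[-29.4,0.2,0,0,0,0,0,0,7.1,0,0,0,0,7.1,0,0,0,0,7.1,0,0,0,0,7.1,0,0,0,0,7.1,0,0,0,0,7.1,0,0,0,0,7.1,0]' >/dev/null
python3 -m crank '[0,0,0,7.1,0,0,0,0,7.1,0,0,0,0,7.1,0,0,0,0,7.1,0,0,0,0,7.1,0,0,0,0,2.1,0,0,0,0,0,0,0,0,0,0,0]'
python3 - <<'E'
from h import *
plan(632+22,242-4,26,80)
E
```

```text
time: 14.23
ee_pos: [0.6507, 0.2365, 0.1192]
tcp_rot: [0.766, 0.643, -0.001, -0.0]
wrist_force: [-0.3, 1.0, -0.7]
gripper_width: 0.113
grip_force: 39.1
pos [650.7 236.5 119.2] psi 80.0 shift 2.1 3.0 93.2 turn 0.0 q6 0.47 t 14.2333
```

```bash
python3 -m crank '[1,1,22,0,0,1,1,22,0,0,0,0,18,0,0,0,0,12,0,0,0,0,8,0,0,0,0,6,0,0,0,0,5,0,0,0,0,0,0,0]'
python3 -m crank '[0,0,0,0,0,0,0,0,0,0,0,0,0,0,28,0,0,0,0,28,0,0,0,0,28,0,0,0,0,28]'
python3 -m crank '[0,0,-15,0,28,0,0,-30,0,28,0,0,-30,0,50,0,0,-30,0,100,0,0,0,0,100]'
python3 - <<'E'
from h import *
plan(441,-15,130,50)
p=camera("wrist"); cv2.imwrite("pics/w6.png",p["image"])
E
```

```text
time: 14.9
ee_pos: [0.6534, 0.2381, 0.0268]
tcp_rot: [0.766, 0.642, -0.0, -0.0]
wrist_force: [0.0, -0.9, -0.2]
gripper_width: 0.112
grip_force: 39.1
time: 15.4
ee_pos: [0.6536, 0.2383, 0.0276]
tcp_rot: [0.766, 0.642, 0.0, 0.0]
wrist_force: [-0.1, 0.1, -0.4]
gripper_width: 0.276
grip_force: 0.0
time: 15.82
ee_pos: [0.6563, 0.2391, 0.1426]
tcp_rot: [0.766, 0.642, 0.006, 0.003]
wrist_force: [0.3, -0.0, 2.0]
gripper_width: 0.696
grip_force: 0.0
pos [656.3 239.1 142.6] psi 79.9 shift -287.8 -167.6 12.6 turn 29.9 q6 0.47 t 15.8167
```

View pics/w6.png

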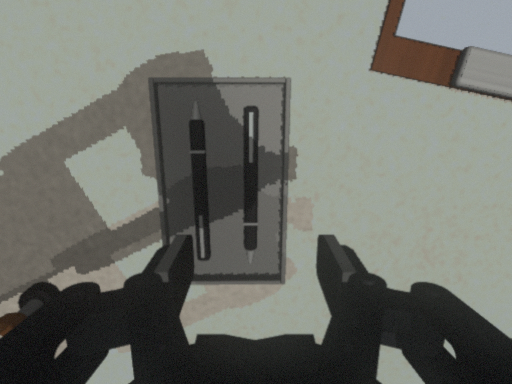

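Both styluses lie flat and parallel in the long tray, at (200,180) and (250,185). Now the first stick.

```bash
python3 -m crank '[-24,-14,0,0,100,-24,-14,0,0,100,-24,-14,0,0,100,-24,-14,0,0,100,-24,-14,0,0,100,-24,-14,0,0,100,-24,-14,0,0,100,-24,-14,0,0,100]' >/dev/null
python3 -m crank '[-24,-14,0,0,100,-24,-14,0,0,100,-24,-14,0,0,100,-24,-14,0,0,100,0,0,0,7,100,0,0,0,7,100,0,0,0,7,100,0,0,0,7,100]' >/dev/null
python3 -m crank '[0,0,0,2,100,0,0,0,0,100,0,0,0,0,100]'
python3 - <<'E'
from h import *
plan(441,-15,130,50)
p=camera("wrist"); cv2.imwrite("pics/w7.png",p["image"])
for d in pinpoint("stick_a",p)[:3]: print(d, world(p,d["point"],.005))
E
```

```text
time: 17.45
ee_pos: [0.4375, -0.016, 0.1321]
tcp_rot: [0.906, 0.423, -0.0, -0.0]
wrist_force: [0.1, 0.2, 0.5]
gripper_width: 1.002
grip_force: 0.0
pos [437.5 -16.  132.1] psi 50.0 shift 3.0 2.1 2.1 turn 0.0 q6 0.58 t 17.45
{'point': [355.9, 281.9], 'conf': 0.91} [ 0.45092484 -0.14630872  0.005     ]
{'point': [256.7, 179.3], 'conf': 0.64} [ 0.4430344  -0.01249418  0.005     ]
```

View pics/w7.png

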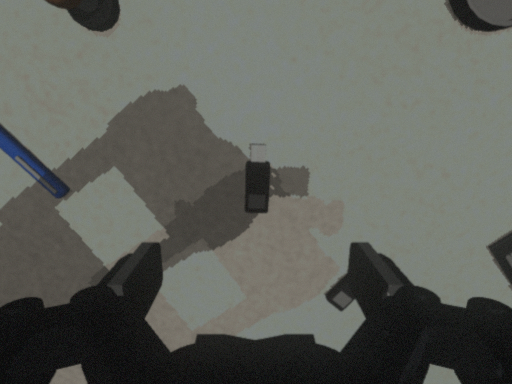

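The stick is upright in frame, with its body at (257,186) and plug at (258,152). It is centred between the fingers. The other stick is at (345,295) and the blue pen at (35,165), both clear. Grasping now.

```bash
python3 -m crank '[0,1,30,0,55,0,0,30,0,55,0,0,25,0,55,0,0,15,0,55,0,0,7,0,55,0,0,5,0,55,0,0,0,0,55,0,0,0,0,0]' 40
python3 -m crank '[0,0,0,0,0,0,0,0,0,0,0,0,0,0,0,0,0,0,0,0,0,0,0,0,0,0,0,0,0,0,0,0,0,0,0]' 40
python3 -m crank '[0,0,-10,0,0,0,0,-30,0,0,0,0,-30,0,0,0,0,-30,0,0,0,0,0,0,0]' 
python3 - <<'E'
from h import *
plan(620,-230,28,0)
E
```

```text
time: 18.22
ee_pos: [0.4392, -0.0167, 0.0212]
tcp_rot: [0.906, 0.422, 0.001, 0.0]
wrist_force: [-0.1, -0.4, 0.0]
gripper_width: 0.423
grip_force: 0.0
time: 18.8
ee_pos: [0.4395, -0.0168, 0.0217]
tcp_rot: [0.907, 0.422, 0.001, 0.001]
wrist_force: [-1.7, -0.4, 6.0]
gripper_width: 0.211
grip_force: 39.2
time: 19.22
ee_pos: [0.4415, -0.017, 0.1274]
tcp_rot: [0.907, 0.422, 0.005, 0.003]
wrist_force: [-0.0, -0.2, 1.4]
gripper_width: 0.208
grip_force: 39.1
pos [441.5 -17.  127.4] psi 49.9 shift -48.2 273.7 99.4 turn 49.9 q6 0.58 t 19.2167
```

```bash
python3 -m crank '[-4.8,27.4,0,0,0,-4.8,27.4,0,0,0,-4.8,27.4,0,0,0,-4.8,27.4,0,0,0,-4.8,27.4,0,0,0,-4.8,27.4,0,0,0,-4.8,27.4,0,0,0,-4.8,27.4,0,0,0]' >/dev/null
python3 -m crank '[-4.8,27.4,0,0,0,-4.8,27.4,0,0,0,0,0,0,7.1,0,0,0,0,7.1,0,0,0,0,7.1,0,0,0,0,7.1,0,0,0,0,7.1,0,0,0,0,7.1,0]' >/dev/null
python3 -m crank '[0,0,0,7.1,0,0,0,0,0,0,0,0,0,0,0]'
python3 - <<'E'
from h import *
plan(618,-230,28,0)
p=camera("wrist"); cv2.imwrite("pics/w8.png",p["image"])
E
```

```text
time: 20.8
ee_pos: [0.6172, -0.2297, 0.1204]
tcp_rot: [1.0, 0.004, -0.0, 0.0]
wrist_force: [0.3, 0.8, 0.6]
gripper_width: 0.21
grip_force: 39.2
pos [ 617.2 -229.7  120.4] psi 0.5 shift 0.8 0.3 92.4 turn 0.5 q6 1.15 t 20.8
```

View pics/w8.png

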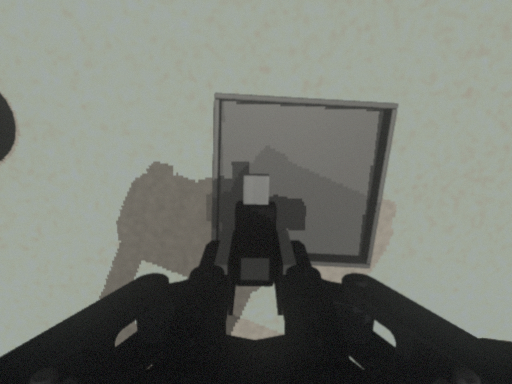

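The stick is held level, with its plug at (257,188). The tray rim corners are at (216,94), (397,104) and (371,268), and the fingers sit near its left side. I'll check this with the calibration.

```bash
python3 - <<'E'
from h import *
p=camera("wrist")
c=[world(p,q,.02) for q in [(215,94),(397,104),(371,268)]]
print(np.round(c,3), ((c[0]+c[2])/2).round(3))
E
```

```text
[[ 0.692 -0.202  0.02 ]
 [ 0.686 -0.331  0.02 ]
 [ 0.557 -0.326  0.02 ]] [ 0.624 -0.264  0.02 ]
```

```bash
python3 -m crank '[0,3.5,22,0,0,0,3.5,22,0,0,0,0,18,0,0,0,0,12,0,0,0,0,8,0,0,0,0,6,0,0,0,0,5,0,0,0,0,0,0,0]'
python3 -m crank '[0,0,0,0,0,0,0,0,0,0,0,0,0,0,33,0,0,0,0,33,0,0,0,0,33,0,0,0,0,33]'
python3 -m crank '[0,0,-15,0,33,0,0,-30,0,33,0,0,-30,0,50,0,0,-30,0,100,0,0,0,0,100]'
python3 - <<'E'
from h import *
plan(445,-146,130,10.5)
E
```

```text
time: 21.57
ee_pos: [0.6173, -0.2366, 0.027]
tcp_rot: [1.0, 0.002, -0.0, -0.0]
wrist_force: [0.2, -0.9, -0.7]
gripper_width: 0.205
grip_force: 39.2
time: 22.07
ee_pos: [0.6175, -0.2368, 0.0276]
tcp_rot: [1.0, 0.002, 0.0, 0.0]
wrist_force: [-0.0, 0.2, 0.9]
gripper_width: 0.327
grip_force: 0.0
time: 22.48
ee_pos: [0.62, -0.2379, 0.1408]
tcp_rot: [1.0, 0.002, 0.006, 0.003]
wrist_force: [0.9, 0.1, 1.9]
gripper_width: 0.746
grip_force: 0.0
pos [ 620.  -237.9  140.8] psi 0.2 shift -174.6 -92.7 10.8 turn -10.3 q6 1.14 t 22.4833
```

```bash
python3 -m crank '[-25,-13.2,0,0,100,-25,-13.2,0,0,100,-25,-13.2,0,0,100,-25,-13.2,0,0,100,-25,-13.2,0,0,100,-25,-13.2,0,0,100,-25,-13.2,0,0,100,0,0,0,-5.2,100]' >/dev/null
python3 -m crank '[0,0,0,-5.2,100,0,0,0,0,100,0,0,0,0,100]'
python3 - <<'E'
from h import *
plan(445,-146,130,10.5)
p=camera("wrist"); cv2.imwrite("pics/w9.png",p["image"])
for d in pinpoint("stick_a",p)[:3]: print(d, world(p,d["point"],.005))
E
```

```text
time: 23.4
ee_pos: [0.4421, -0.1451, 0.1325]
tcp_rot: [0.996, 0.091, 0.0, 0.0]
wrist_force: [0.0, 1.2, 0.4]
gripper_width: 0.997
grip_force: 0.0
pos [ 442.1 -145.1  132.5] psi 10.5 shift 2.7 1.4 2.5 turn -0.0 q6 0.99 t 23.4
{'point': [253.1, 180.4], 'conf': 0.88} [ 0.44781348 -0.14386292  0.005     ]
```

View pics/w9.png

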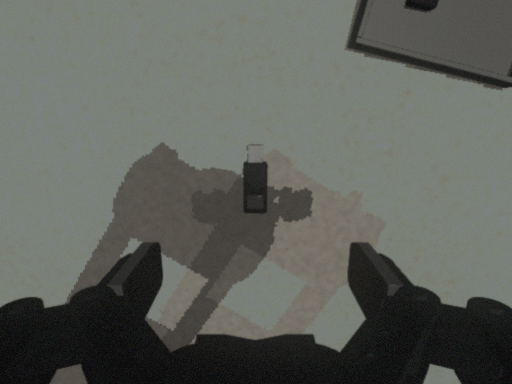

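The second stick is centred and aligned, with its body at (255,187) and plug at (255,153). The first stick shows in the square tray at (422,3). Grasping now.

```bash
python3 -m crank '[0,0,30,0,55,0,0,30,0,55,0,0,25,0,55,0,0,15,0,55,0,0,7,0,55,0,0,5,0,55,0,0,0,0,55,0,0,0,0,0]' 40
python3 -m crank '[0,0,0,0,0,0,0,0,0,0,0,0,0,0,0,0,0,0,0,0,0,0,0,0,0,0,0,0,0,0,0,0,0,0,0]' 40
python3 -m crank '[0,0,-10,0,0,0,0,-30,0,0,0,0,-30,0,0,0,0,-30,0,0,0,0,0,0,0]' 
python3 - <<'E'
from h import *
plan(617,-290,28,0)
E
```

```text
time: 24.17
ee_pos: [0.4426, -0.1454, 0.0212]
tcp_rot: [0.996, 0.092, 0.001, 0.0]
wrist_force: [-0.8, -0.1, 0.5]
gripper_width: 0.424
grip_force: 0.0
time: 24.75
ee_pos: [0.4429, -0.1455, 0.0217]
tcp_rot: [0.996, 0.093, 0.001, 0.001]
wrist_force: [-1.3, -1.5, 6.8]
gripper_width: 0.207
grip_force: 39.3
time: 25.17
ee_pos: [0.4447, -0.1462, 0.1275]
tcp_rot: [0.996, 0.093, 0.005, 0.003]
wrist_force: [0.7, -0.1, 1.1]
gripper_width: 0.207
grip_force: 39.1
pos [ 444.7 -146.2  127.5] psi 10.6 shift 142.7 173.2 99.5 turn 10.6 q6 0.99 t 25.1667
```

```bash
python3 -m crank '[20.4,24.7,0,0,0,20.4,24.7,0,0,0,20.4,24.7,0,0,0,20.4,24.7,0,0,0,20.4,24.7,0,0,0,20.4,24.7,0,0,0,20.4,24.7,0,0,0,0,0,0,5.3,0]' >/dev/null
python3 -m crank '[0,0,0,5.3,0,0,0,0,0,0,0,0,0,0,0]'
python3 - <<'E'
from h import *
plan(617,-291,28,0)
E
```

```text
time: 26.08
ee_pos: [0.6141, -0.2885, 0.1203]
tcp_rot: [1.0, 0.002, -0.0, -0.0]
wrist_force: [0.5, -0.4, 0.3]
gripper_width: 0.207
grip_force: 39.2
pos [ 614.1 -288.5  120.3] psi 0.2 shift 2.9 2.5 92.3 turn 0.2 q6 1.07 t 26.0833
```

```bash
python3 -m crank '[1.5,1,22,0,0,1.5,1,22,0,0,0,0,18,0,0,0,0,12,0,0,0,0,8,0,0,0,0,6,0,0,0,0,5,0,0,0,0,0,0,0]'
python3 -m crank '[0,0,0,0,0,0,0,0,0,0,0,0,0,0,33,0,0,0,0,33,0,0,0,0,33,0,0,0,0,33]'
python3 -m crank '[0,0,-15,0,33,0,0,-30,0,33,0,0,-30,0,50,0,0,-30,0,100,0,0,-30,0,100,0,0,0,0,100]'
python3 - <<'E'
from h import *
plan(425,163,170,0)
p=camera("side"); b=boxes_of("stamp",p)[:2]; print(b)
p=camera("wrist"); cv2.imwrite("pics/w10.png",p["image"])
E
```

```text
time: 26.75
ee_pos: [0.6171, -0.2906, 0.0271]
tcp_rot: [1.0, 0.001, -0.0, -0.0]
wrist_force: [-0.6, -1.0, -0.2]
gripper_width: 0.209
grip_force: 39.2
time: 27.25
ee_pos: [0.6173, -0.2907, 0.0276]
tcp_rot: [1.0, 0.0, 0.0, 0.0]
wrist_force: [0.0, -0.0, -0.2]
gripper_width: 0.331
grip_force: 0.0
time: 27.75
ee_pos: [0.6196, -0.2919, 0.1726]
tcp_rot: [1.0, 0.0, 0.006, 0.003]
wrist_force: [-0.2, -0.5, 1.8]
gripper_width: 0.88
grip_force: 0.0
pos [ 619.6 -291.9  172.6] psi 0.0 shift -194.2 -455.0 2.6 turn 0.0 q6 1.08 t 27.75
[]
```

View pics/w10.png

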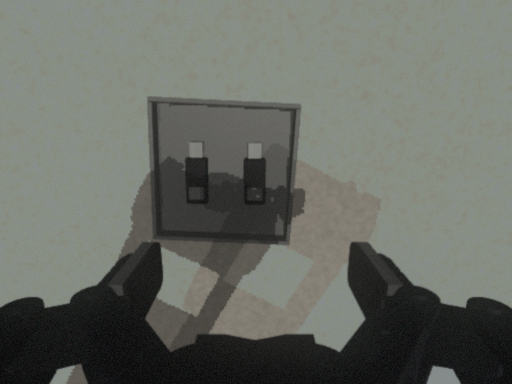

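Both sticks lie flat in the square tray, at (196,175) and (255,175). Now the stamp.

```bash
python3 -m crank '[-12.5,-28.5,0,0,100,-12.5,-28.5,0,0,100,-12.5,-28.5,0,0,100,-12.5,-28.5,0,0,100,-12.5,-28.5,0,0,100,-12.5,-28.5,0,0,100,-12.5,-28.5,0,0,100,-12.5,-28.5,0,0,100]' >/dev/null
python3 -m crank '[-12.5,-28.5,0,0,100,-12.5,-28.5,0,0,100,-12.5,-28.5,0,0,100,-12.5,-28.5,0,0,100,-12.5,-28.5,0,0,100,-12.5,-28.5,0,0,100,-12.5,-28.5,0,0,100,-12.5,-28.5,0,0,100]' >/dev/null
python3 -m crank '[0,0,0,0,100,0,0,0,0,100]'
python3 - <<'E'
from h import *
p=camera("wrist"); cv2.imwrite("pics/w11.png",p["image"])
for d in pinpoint("stamp",p)[:2]: print(d, world(p,d["point"],0))
for d in boxes_of("stamp",p)[:2]: print(d)
# knob & base from the depth map
R=np.array(p["R"]);t=np.array(p["t"]); ks=[]
for v in range(60,300,1):
    for u in range(150,360,1):
        if p["z_map"][v,u]>0:
            w=world(p,(u,v)); 
            if abs(w[0]-.44)<.05 and abs(w[1]-.163)<.05: ks.append(w)
ks=np.array(ks)
for a,b in [(.045,.07),(.006,.02)]:
    k=ks[(ks[:,2]>a)&(ks[:,2]<b)]
    print(a,len(k), (k.min(0)*1000).round(),(k.max(0)*1000).round(),(k.mean(0)*1000).round()) if len(k) else print(0)
plan(440,163,60,0)
E
```

```text
time: 29.4
ee_pos: [0.4157, 0.166, 0.1611]
tcp_rot: [1.0, 0.002, -0.001, 0.0]
wrist_force: [-0.2, -0.5, -0.9]
gripper_width: 1.002
grip_force: 0.0
{'point': [257.5, 154.8], 'conf': 0.79} [0.4377698  0.16216319 0.        ]
{'extent': [239.7, 137.4, 273.9, 180.4], 'conf': 0.59}
0.045 461 [424. 151.  45.] [449. 176.  64.] [440. 164.  58.]
0.006 597 [420. 147.   7.] [453. 180.  17.] [439. 164.  14.]
pos [416.9 164.4 161.6] psi -0.0 shift 23.1 1.4 101.6 turn -0.0 q6 1.86 t 29.55
```

View pics/w11.png

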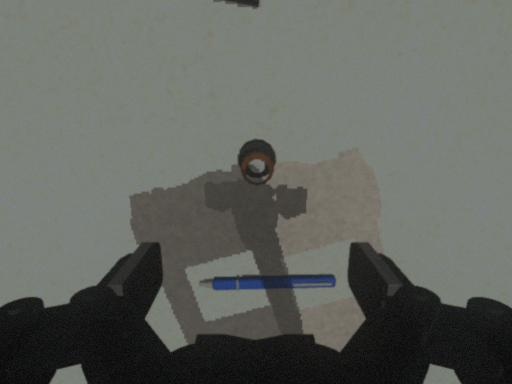

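The stamp is upright at (257,160), its base centre at about x 437, y 163 mm. The blue pen at (270,282) is well below finger depth.

```bash
python3 -m crank '[10.5,0.5,10,0,80,10.5,0.5,20,0,80,0,0,25,0,80,0,0,25,0,80,0,0,20,0,80,0,0,12,0,80,0,0,8,0,80,0,0,0,0,0]' 40
python3 -m crank '[0,0,0,0,0,0,0,0,0,0,0,0,0,0,0,0,0,0,0,0,0,0,0,0,0,0,0,0,0,0,0,0,0,0,0]' 40
python3 -m crank '[0,0,-5,0,0,0,0,-20,0,0,0,0,-25,0,0,0,0,-25,0,0,0,0,0,0,0,0,0,0,0,0]' 
python3 - <<'E'
from h import *
for n in ["scene","side"]:
    p=camera(n)
    for d in pinpoint("dish",p)[:1]: print(n,d,world(p,d["point"],0))
    for d in boxes_of("dish",p)[:1]:
        l,t,r,b=d["extent"]; print(d["conf"],world(p,((l+r)/2,(t+b)/2),.009))
plan(672,-10,100,0)
E
```

```text
time: 30.22
ee_pos: [0.4371, 0.1631, 0.0404]
tcp_rot: [1.0, -0.0, -0.002, 0.001]
wrist_force: [-0.1, -0.5, -0.1]
gripper_width: 0.675
grip_force: 0.0
time: 30.8
ee_pos: [0.4388, 0.1644, 0.0435]
tcp_rot: [1.0, 0.0, 0.001, -0.0]
wrist_force: [0.4, 0.9, 6.3]
gripper_width: 0.282
grip_force: 39.6
time: 31.3
ee_pos: [0.4386, 0.1645, 0.1187]
tcp_rot: [1.0, 0.0, 0.001, -0.0]
wrist_force: [-0.4, -0.2, -1.0]
gripper_width: 0.288
grip_force: 39.4
scene {'point': [239.6, 242.4], 'conf': 0.75} [ 0.67736778 -0.02410394  0.        ]
0.77 [ 0.68194723 -0.01208551  0.009     ]
side {'point': [301.4, 188.6], 'conf': 0.76} [ 0.67088975 -0.00251702  0.        ]
0.71 [ 0.66984203 -0.00674239  0.009     ]
pos [437.3 164.1 116.1] psi 0.0 shift 234.5 174.2 16.1 turn 0.0 q6 1.85 t 31.6
```

```bash
python3 -m crank '[22,17.4,0,0,0,22,17.4,0,0,0,22,17.4,0,0,0,22,17.4,0,0,0,22,17.4,0,0,0,22,17.4,0,0,0,22,17.4,0,0,0,22,17.4,0,0,0]' >/dev/null
python3 -m crank '[22,17.4,0,0,0,22,17.4,0,0,0,0,0,0,0,0,0,0,0,0,0]'
python3 - <<'E'
from h import *
p=camera("wrist"); im=p["image"].copy()
for c,col in [((.672,-.009),(0,0,255)),((.677,-.014),(0,255,0))]:
    q=[pix(p,np.array([c[0]+.036*np.cos(a),c[1]+.036*np.sin(a),.018])) for a in np.linspace(0,6.28,40)]
    cv2.polylines(im,[np.array(q).round().astype(int)],True,col,1)
cv2.imwrite("pics/w12.png",im)
plan(672,-9,60,0)
E
```

```text
time: 32.6
ee_pos: [0.6581, -0.0106, 0.1154]
tcp_rot: [1.0, -0.0, -0.001, -0.0]
wrist_force: [-0.7, -0.5, -1.1]
gripper_width: 0.282
grip_force: 39.4
pos [657.6  -9.7 115.9] psi 0.0 shift 14.4 -0.7 55.9 turn 0.0 q6 1.5 t 32.65
```

View pics/w12.png

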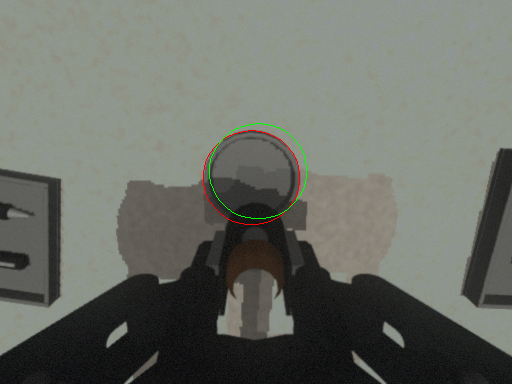

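The red circle, at x 672, y -9 mm, lies on the dish rim at (252,178). The stamp is held upright below it at (253,225). Lowering now.

```bash
python3 -m crank '[7.2,0,0,0,0,7.2,0,15,0,0,0,0,18,0,0,0,0,14,0,0,0,0,9,0,0,0,0,6,0,0,0,0,3,0,0,0,0,0,0,0]'
python3 -m crank '[0,0,2,0,0,0,0,0,0,0,0,0,0,0,0]'
python3 - <<'E'
from h import *
plan(672,-9,47,0)
E
```

```text
time: 33.32
ee_pos: [0.6722, -0.0094, 0.052]
tcp_rot: [1.0, 0.0, -0.0, 0.0]
wrist_force: [0.2, -0.4, -1.6]
gripper_width: 0.284
grip_force: 39.4
time: 33.57
ee_pos: [0.6728, -0.0096, 0.051]
tcp_rot: [1.0, 0.0, 0.001, 0.0]
wrist_force: [0.0, -0.2, -1.0]
gripper_width: 0.284
grip_force: 39.4
pos [672.8  -9.6  51. ] psi 0.0 shift -0.8 -0.6 4.0 turn 0.0 q6 1.5 t 33.5667
```

```bash
python3 -m crank '[0,0,2,0,0,0,0,0,0,0,0,0,0,0,0]'
python3 -m crank '[0,0,1,0,0,0,0,0,0,0,0,0,0,0,0]'
python3 -m crank '[0,0,1,0,0,0,0,0,0,0,0,0,0,0,0]'
```

```text
time: 33.82
ee_pos: [0.6724, -0.0096, 0.0482]
tcp_rot: [1.0, 0.0, -0.0, 0.0]
wrist_force: [0.7, -0.1, -1.5]
gripper_width: 0.283
grip_force: 39.4
time: 34.07
ee_pos: [0.6727, -0.0096, 0.0477]
tcp_rot: [1.0, 0.0, 0.0, 0.0]
wrist_force: [0.6, -0.3, 1.4]
gripper_width: 0.28
grip_force: 39.6
time: 34.32
ee_pos: [0.6729, -0.0096, 0.0476]
tcp_rot: [1.0, 0.0, 0.001, 0.0]
wrist_force: [-1.6, -0.1, 5.8]
gripper_width: 0.283
grip_force: 40.0
```

Contact felt. Release slowly, rise and check.

```bash
python3 -m crank '[0,0,-1,0,0,0,0,0,0,32,0,0,0,0,40,0,0,0,0,50,0,0,0,0,70,0,0,0,0,80,0,0,0,0,80,0,0,0,0,80]'
python3 -m crank '[0,0,-10,0,80,0,0,-25,0,80,0,0,-30,0,80,0,0,-30,0,80,0,0,-30,0,80,0,0,0,0,80]'
python3 -m crank '[-30,0,0,0,80,-30,0,0,0,80,-30,0,0,0,80,-30,0,0,0,80,-30,0,0,0,80,-20,0,0,0,80,0,0,0,0,80]'
python3 - <<'E'
from h import *
p=camera("side"); a=cv2.resize(p["image"][60:380,140:400],None,fx=1.8,fy=1.8)
w=cv2.resize(camera("wrist")["image"],(330,248)); im=np.zeros((576,800,3),np.uint8); im[:,:468]=a; im[:248,470:]=w
cv2.imwrite("pics/f.png",im)
E
```

```text
time: 34.98
ee_pos: [0.6724, -0.0096, 0.0472]
tcp_rot: [1.0, 0.0, -0.0, 0.0]
wrist_force: [0.5, 0.2, -0.7]
gripper_width: 0.799
grip_force: 0.0
time: 35.48
ee_pos: [0.675, -0.0097, 0.182]
tcp_rot: [1.0, 0.0, 0.007, 0.001]
wrist_force: [0.5, 0.2, 2.2]
gripper_width: 0.803
grip_force: 0.0
time: 36.07
ee_pos: [0.4999, -0.0096, 0.1731]
tcp_rot: [1.0, 0.0, 0.0, 0.0]
wrist_force: [-0.3, -0.6, 0.3]
gripper_width: 0.801
grip_force: 0.0
```

View pics/f.png

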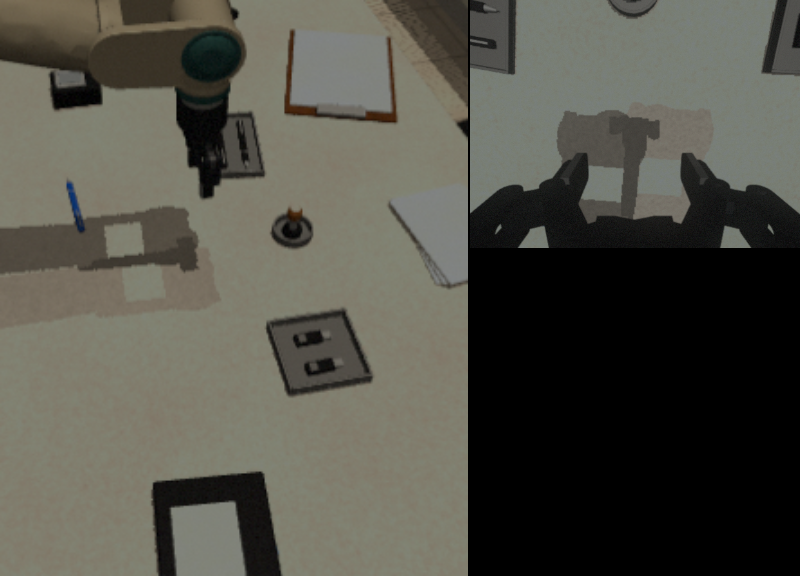

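The picture shows the stamp upright in the dish at (293,225) and both sticks flat at (312,339) and (323,366). One stylus shows in the long tray at (243,143); the other is hidden by the gripper here but was seen flat earlier. The pad, reader and blue pen are unmoved.

```bash
python3 -c "
from cell import workorder; print(workorder.job_done())"
```

```text
the job is handed in; nothing more can be done
None
```

The job is handed in at about 36 s of the 122 s limit: both styluses lie flat in the long tray, both sticks lie flat in the square tray, the stamp stands upright in the dish, and I did not touch the signature pad, the fingerprint reader or the blue pen.

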